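# Hang the rinsed red tumbler on the red drying arm

### The job

Hang the red tumbler on the red slanted drying arm: lift it as it stands, mouth down, tilt it in line with the arm, slide its mouth over the arm's tip and along the arm, and let go only when the inside of its bottom is at the tip, so that it hangs there at rest. Leave the blue tumbler standing where it is.

Things in the scene. Friction and masses are not known exactly. Their poses are not given: they have to be found in the camera images.
- red_tumbler_centre (a point): Centre (half-way up) of the red plastic tumbler, a straight round cup standing mouth down: 56 mm outside diameter, 100 mm tall, wall 3 mm, closed bottom (now on top) 4 mm thick, about 90 g. z axis from mouth to bottom, up at the start. When home its centre is 46 mm back from the arm's tip along the arm; let go, it sags up to 20 degrees towards vertical and stays.
- red_arm: Red slanted arm: a straight bar 14 mm thick, 160 mm long, with a round tip, 55 degrees above horizontal. Origin: the end of the tip, 143 mm above the bench; z axis along the arm, out of the tip and up, roughly towards the robot; y axis level. Fixed steel foot plate 150 x 110 x 12 mm, centred 50 mm behind the tip seen from above; red block at the root, top 32 mm above the bench.
- blue_tumbler_centre (a point): Centre (half-way up) of the blue tumbler, the same in shape and size as the red one, also standing mouth down; it is to be left alone.
- blue_arm: The blue slanted arm on its own foot plate, the same in shape, size and axes as the red one; it stays empty.
Mind the look-alikes: they are no part of the job. Of the things shaped like the part that bears red_tumbler_centre, the red one is meant.

How it is judged (in metres and radians):
On the way, in this order (a step that is already met when the one before it is completed fails the run):
1. the red tumbler, held in the fingers and lined up with the red arm within 17 degrees, has its mouth over the arm's tip (z of red_tumbler_centre in the frame of red_arm between 0 and 0.05 m and x of red_tumbler_centre in the frame of red_arm between -0.03 and 0.03 m and y of red_tumbler_centre in the frame of red_arm between -0.03 and 0.03 m and angle between the z axis of red_tumbler_centre and the z axis of red_arm, either way round below 0.3 rad and contact force between the fingers and red_tumbler above 0.5 N), for 0.1 s.
2. still held, the red tumbler has been slid along the arm until its bottom is within 20 mm of the tip (z of red_tumbler_centre in the frame of red_arm below -0.026 m and x of red_tumbler_centre in the frame of red_arm between -0.03 and 0.03 m and y of red_tumbler_centre in the frame of red_arm between -0.03 and 0.03 m and contact force between the fingers and red_tumbler above 0.5 N), for 0.05 s.
At the end, for the whole second after the job is handed in: The red tumbler hangs at rest on the red arm, the arm inside it: its centre 30 to 60 mm back from the tip along the arm and within 30 mm of the arm's axis in each direction across it, its axis within 29 degrees of the arm's; the blue tumbler is within 30 mm of where it stood (z of red_tumbler_centre in the frame of red_arm between -0.06 and -0.03 m and x of red_tumbler_centre in the frame of red_arm between -0.03 and 0.03 m and y of red_tumbler_centre in the frame of red_arm between -0.03 and 0.03 m and angle between the z axis of red_tumbler_centre and the z axis of red_arm, either way round below 0.5 rad and contact force between red_tumbler and red_arm above 0.2 N and linear speed of red_tumbler below 0.03 m/s and angular speed of red_tumbler below 0.3 rad/s and distance of blue_tumbler_centre from where it was at the start of the episode below 0.03 m); the robot touches nothing.
It fails at once if the blue tumbler is moved by more than 30 mm (distance of blue_tumbler_centre from where it was at the start of the episode above 0.03 m).
It also fails if it takes over 37 s, if anything falls off the work surface, if the arm or the gripper's body presses on something with over 40 N, if the wrist force passes 120 N, or if a joint passes its speed limit or range.

### The arm

A 6-joint arm with a two-finger parallel gripper is mounted at the origin on the work surface. World frame = base frame: x ahead of the robot, y to its left, z up, the work surface at z = 0. Lengths are in m, angles in degrees, forces in N, time in s.
With the tool pointing down it reaches from about 0.325 to 0.875 m from the base axis. Payload 4.4 kg.
Tool frame: the origin (TCP) lies midway between the tips of the shut fingers; the grasp point (between the pads) lies 19 mm behind it; z points along the fingers, y is the direction in which the jaws open and shut (so a half turn about z gives the same grasp; the last joint's range is limited). The gripper opens to 85 mm and grips with 20 to 120 N. Pads are 22 mm wide; open, the fingers measure 114 mm over their backs; the gripper's body (76 mm by 85 mm) begins 54 mm behind the grasp point. The pads swing forward as they close: fully open they stand 13 mm farther back than shut.
Start: joints at [59.674, 11.837, 88.321, -0, 79.842, -8.623], TCP at [0.213, 0.534, 0.231] pointing down, gripper open.
Joint ranges: [-156.59, 156.59], [-49.26, 127.26], [12.9, 141.05], [-63.56, 243.56], [4.71, 150.69], [-161.64, 161.64]. Speed limits (degrees/s): [159.86, 159.86, 180, 180, 180, 180].

### API

Orientations are given as [roll, pitch, yaw] about the fixed x, y, z axes, in that order (R = Rz(yaw) Ry(pitch) Rx(roll)).
In Python, from station import env gives the robot as it stands. The module is installed in compiled form; this text tells all that it offers.
- The arm moves only by the shell command python3 -m inch 'ROWS' [FORCE]. ROWS is JSON, a list of rows, each an object with "rotation": the turn, a rotation vector about the world's x, y, z in degrees, a list of three; "travel": the shift along the world's x, y, z in mm, a list of three; "grip": the closure in counts, from 0 (fully open) to 255 (shut). A call has 1 to 8 rows; each row shifts and turns the commanded pose from where the row before left it; what a row does not reach is not made up. A row lasts 1/12 s, in which the tool goes at most 41.7 mm and 7.16 degrees, less where a joint would pass 70% of its speed; a pose out of reach is approached as far as the arm can. A call with a gripper value outside its range is refused whole. The fingers move at their own pace and stop on an object; FORCE is the grip in N (left out, the last holds). Time passes only in rows, so rows that do not move let the fingers close. It gives the time, the measured TCP pose, the force and the opening at its end, in the units of the state.
- env.get_state(): the state, without advancing time (a new reading comes with each control period).
- env.get_image(name): name is "side" or "top" or "wrist"; returns a dict with "color" (384x512x3 uint8, blue, green, red), "fx", "fy", "cx", "cy" (pixels), "distortion" ([k1, k2, p1, p2, k3] as OpenCV has them; the pictures are not rectified), "rvec" (rotation vector, rad) and "tvec" (3), from world to camera coordinates, as OpenCV has them. Camera axes: x right, y down, z forward; pixel columns grow to the right and rows downward; lengths in m; the calibration is good to about 2 mm. A picture is of the moment at which its call begins. There is no depth.
- env.job_done(): hands the job in, once; it reports no verdict.
The state is a dict: "time_s": time; "joint_pos": joint angles; "joint_vel": joint speeds; "tau": joint torques, N m; "ee_pos": TCP position; "tcp_rot": TCP orientation; "force": force on the tool from outside, world axes, zero at the start; "torque": the same for the moment, N m; "grip_width": finger opening in m.
Only numpy, scipy, OpenCV 4.12 (cv2) and the standard library are available. Lean on these libraries where they do the work, as an engineer would, in place of code of your own. Each camera call takes 0.05 s, during which the arm holds its last target.

## Working session

There is one attempt and no reset: what is moved stays moved. The work goes in short steps, Python scripts to look and compute and a shell command to move; the robot and the scene stay as the last step left them, time stands still between calls to the robot, and variables do not carry over. Pictures are saved under pics/ and viewed, and the job is handed in when it is done.

```bash
mkdir -p pics; python3 - <<'E'
from station import env
import cv2,numpy as np
s=env.get_state();print(s)
for n in("side","top","wrist"):
    im=env.get_image(n);cv2.imwrite(f"pics/{n}0.png",im["color"])
    R=cv2.Rodrigues(np.array(im["rvec"]))[0];print(n,im["fx"],im["cx"],im["cy"],im["distortion"],(-R.T@np.array(im["tvec"]).ravel()).round(3),R[2].round(2))
E
```

```text
{'time_s': 0.0, 'joint_pos': array([ 5.96718769e+01,  1.18868258e+01,  8.84072905e+01,  1.06223941e-04,
        7.98407763e+01, -8.62239502e+00]), 'joint_vel': array([ 0.03225822, -0.08198224, -0.04866784,  0.01048781, -0.03347445,
       -0.01676451]), 'tau': array([ 1.64456476e-03, -3.83023310e+01, -2.91601896e+01,  3.32579980e-06,
        1.02240779e-02, -1.30463175e-05]), 'ee_pos': array([0.2122666 , 0.53355244, 0.23007961]), 'tcp_rot': array([-1.79866648e+02, -2.03266655e-02,  1.58294229e+02]), 'force': array([-0.38974664, -0.69949954,  0.44199836]), 'torque': array([ 0.07026574,  0.01643198, -0.01897292]), 'grip_width': 0.08540942961433456}
side 447.6540080775335 257.5940412372027 192.40779969997985 [-0.12449025  0.          0.          0.          0.        ] [ 0.206 -0.866  0.621] [ 0.3   0.81 -0.5 ]
top 461.55554794884074 260.1830532522905 194.07045633413503 [-0.12737906  0.          0.          0.          0.        ] [ 0.348 -0.037  1.119] [ 0.15  0.   -0.99]
wrist 329.7122510168869 249.6884085384325 193.1386968876687 [-0.04395317  0.          0.          0.          0.        ] [0.148 0.56  0.372] [ 0.26 -0.1  -0.96]
```

View pics/side0.png

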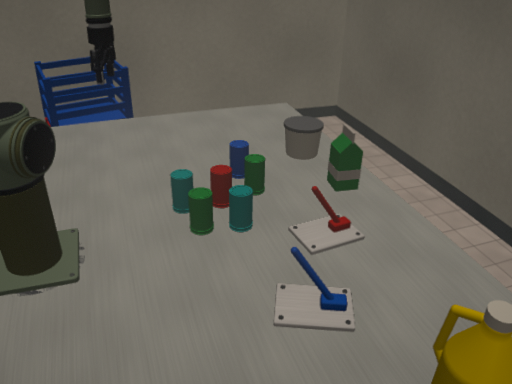

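View pics/top0.png

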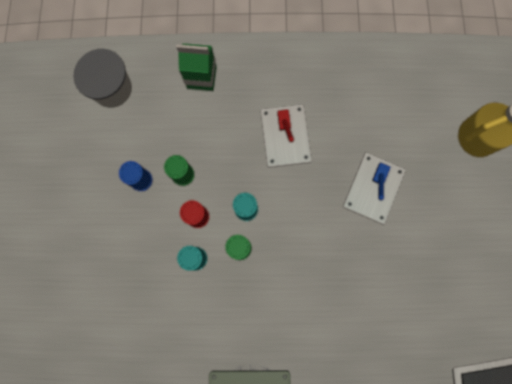

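View pics/wrist0.png

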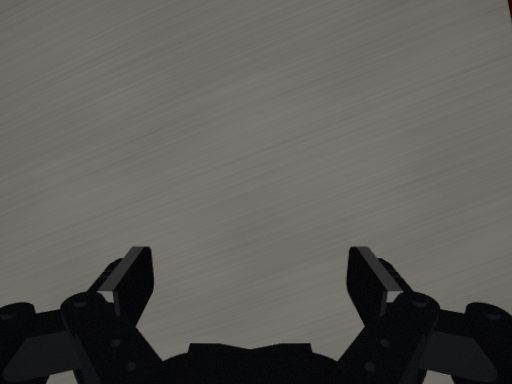

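```bash
cat > h.py <<'E'
from station import env
import cv2,numpy as np
def cam(n):
    im=env.get_image(n);im["K"]=np.array([[im["fx"],0,im["cx"]],[0,im["fy"],im["cy"]],[0,0,1.]]);im["d"]=np.array(im["distortion"])
    im["rv"]=np.array(im["rvec"],float);im["tv"]=np.array(im["tvec"],float).ravel()
    im["R"]=cv2.Rodrigues(im["rv"])[0];im["c"]=-im["R"].T@im["tv"];return im
def ray(im,p):
    u=cv2.undistortPoints(np.array([[p]],float),im["K"],im["d"])[0,0];d=im["R"].T@np.array([u[0],u[1],1]);return d/np.linalg.norm(d)
def onz(im,p,z):
    d=ray(im,p);return im["c"]+d*(z-im["c"][2])/d[2]
def tri(a,p,b,q):
    d,e=ray(a,p),ray(b,q);st=np.linalg.lstsq(np.c_[d,-e],b["c"]-a["c"],rcond=None)[0]
    P,Q=a["c"]+d*st[0],b["c"]+e*st[1];return (P+Q)/2,np.linalg.norm(P-Q)
def proj(im,P):
    return cv2.projectPoints(np.array(P,float).reshape(-1,3),im["rv"],im["tv"],im["K"],im["d"])[0].reshape(-1,2)
def red(c):
    h=cv2.cvtColor(c,cv2.COLOR_BGR2HSV).astype(int);return (((h[...,0]<8)|(h[...,0]>172))&(h[...,1]>130)&(h[...,2]>45)).astype(np.uint8)
def crop(c,x0,y0,w,h,k=6):
    return cv2.resize(c[y0:y0+h,x0:x0+w],None,fx=k,fy=k,interpolation=cv2.INTER_NEAREST)
E
python3 - <<'E'
from h import *
for n in("top","side"):
    im=cam(n);m=red(im["color"]);k,l,s,c=cv2.connectedComponentsWithStats(m)
    for i in range(1,k):
        if s[i,4]>20:print(n,s[i],c[i])
    a=crop(im["color"],160,95,80,50) 
    if n=="top": A=crop(im["color"],265,100,50,50,8);B=crop(im["color"],170,190,50,50,8)
    else: A=crop(im["color"],305,180,50,55,8);B=crop(im["color"],196,158,50,55,8)
    cv2.imwrite(f"pics/{n}_crop.png",np.hstack([A,B]))
E
```

```text
top [278 110  15  31 238] [284.79831933 122.21848739]
top [180 201  29  26 562] [193.73309609 213.69928826]
side [211 165  21  43 751] [220.59254328 184.77896138]
side [312 186  38  45 411] [332.29927007 213.9270073 ]
```

View pics/top_crop.png

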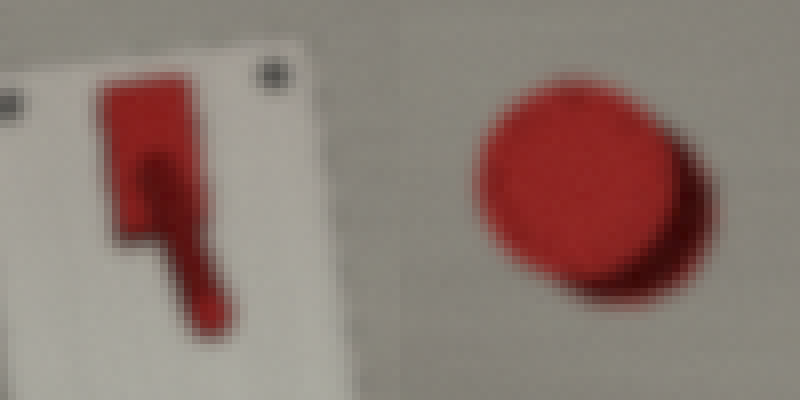

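View pics/side_crop.png

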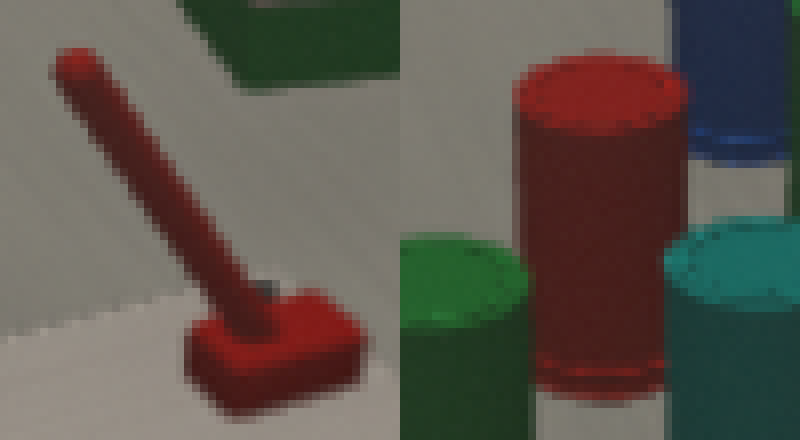

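```bash
python3 - <<'E'
from h import *
t=cam("top");s=cam("side")
print("cup top",tri(t,(191.5,211.7),s,(220.6,169.4)),onz(t,(191.5,211.7),.1),onz(s,(220.6,169.4),.1))
P,e=tri(t,(290.9,138.5),s,(314.1,187.9));print("tip ball",P,e,onz(t,(290.9,138.5),.137),onz(s,(314.1,187.9),.137))
a,b=onz(t,(283.9,120.1),.032),onz(s,(335.7,220.1),.032)
for q in(a,b):print("root",q,(q-P),np.degrees(np.arctan2(*(P-q)[1::-1])))
# plate: white mask corners
for im,box in((t,(255,95,65,80)),(s,(280,205,95,50))):
    x,y,w,h=box;c=im["color"][y:y+h,x:x+w];hs=cv2.cvtColor(c,cv2.COLOR_BGR2HSV)
    g=c.min(2);m=(g>=140).astype(np.uint8);print(np.percentile(g,[5,25,50,75,95]))
    cv2.imwrite(f"pics/pl{w}.png",crop(m*255,0,0,w,h,6))
    # axis from red pixels
# red bar edge midlines in side: per row
m=red(s["color"])
for r in range(186,222,4):
    xs=np.where(m[r,300:360])[0]+300;print(r,xs.min(),xs.max())
E
```

```text
cup top (array([0.46222989, 0.12155352, 0.09927838]), np.float64(0.0004647751104939846)) [0.46192052 0.12148828 0.1       ] [0.46210993 0.12017061 0.1       ]
tip ball [ 0.61651953 -0.10022393  0.13951268] 0.0004887776529825166 [ 0.61745053 -0.10046931  0.137     ] [ 0.61838358 -0.09625151  0.137     ]
root [ 0.69302974 -0.09110739  0.032     ] [ 0.07651021  0.00911654 -0.10751268] -173.2049825649705
root [ 0.68976889 -0.08804131  0.032     ] [ 0.07324937  0.01218262 -0.10751268] -170.55716641527638
[ 69.95 120.   123.   151.   158.  ]
[ 27. 110. 113. 120. 134.]
186 314 315
190 313 318
194 316 321
198 319 323
202 322 326
206 324 329
210 327 332
214 330 334
218 332 346
```

```bash
python3 - <<'E'
from h import *
t=cam("top");s=cam("side")
def dark(im,box,th):
    x,y,w,h=box;g=cv2.cvtColor(im["color"],cv2.COLOR_BGR2GRAY)[y:y+h,x:x+w].astype(float);wt=np.clip(th-g,0,None);Y,X=np.mgrid[y:y+h,x:x+w];return (X*wt).sum()/wt.sum(),(Y*wt).sum()/wt.sum()
cv2.imwrite("pics/pl.png",crop(t["color"],258,98,60,74,8))
pts=[dark(t,b,130) for b in((296,106,7,7),(264,110,5,7),(267,157,8,8),(303,154,7,7))]
W=[onz(t,p,.012) for p in pts];
for p,w in zip(pts,W):print(np.round(p,1),w.round(4))
W=np.array(W);c=W.mean(0);print("centre",c,"dims",np.linalg.norm(W[0]-W[3]),np.linalg.norm(W[0]-W[1]))
d=(W[3]-W[0])+(W[2]-W[1]);print("yaw long",np.degrees(np.arctan2(d[1],d[0])))
E
```

```text
[298.8 108.9] [ 0.7285 -0.13    0.012 ]
[265.5 112.7] [ 0.719  -0.0464  0.012 ]
[271.7 160.8] [ 0.5957 -0.0604  0.012 ]
[305.6 156.7] [ 0.6054 -0.1439  0.012 ]
centre [ 0.66215814 -0.09517623  0.012     ] dims 0.12386106786632983 0.08412949027377585
yaw long -173.54996955564482
```

View pics/pl.png

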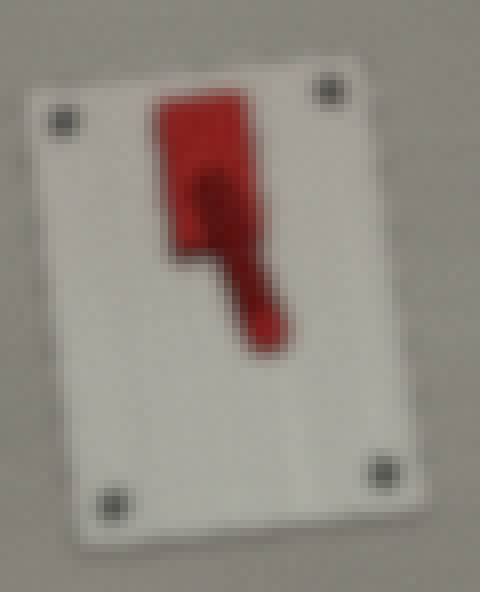

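```bash
python3 - <<'E'
from h import *
t=cam("top")
c=np.array([.462,.1212])
for n,p in dict(tealR=(245,205),green1=(176,167),teal2=(190,257),green2=(237.5,246),blue=(131.5,173)).items():
    w=onz(t,p,.1)[:2];print(n,w.round(3),np.linalg.norm(w-c).round(3),np.degrees(np.arctan2(*(w-c)[::-1])).round(0))
E
```

```text
tealR [0.476 0.002] 0.12 -83.0
green1 [0.564 0.158] 0.109 20.0
teal2 [0.362 0.124] 0.1 179.0
green2 [0.385 0.019] 0.128 -127.0
blue [0.551 0.26 ] 0.166 57.0
```

```bash
python3 -m inch '[{"rotation":[0,0,7],"travel":[18,-29,-2],"grip":0},{"rotation":[0,0,7],"travel":[18,-29,-2],"grip":0},{"rotation":[0,0,7],"travel":[18,-29,-2],"grip":0},{"rotation":[0,0,7],"travel":[18,-29,-2],"grip":0},{"rotation":[0,0,0],"travel":[18,-29,-2],"grip":0},{"rotation":[0,0,0],"travel":[18,-29,-2],"grip":0},{"rotation":[0,0,0],"travel":[18,-29,-2],"grip":0}]' 40
python3 -m inch '[{"rotation":[0,0,0],"travel":[18,-29,-2],"grip":0},{"rotation":[0,0,0],"travel":[18,-29,-2],"grip":0},{"rotation":[0,0,0],"travel":[18,-29,-2],"grip":0},{"rotation":[0,0,0],"travel":[18,-29,-2],"grip":0},{"rotation":[0,0,0],"travel":[18,-29,-2],"grip":0},{"rotation":[0,0,0],"travel":[18,-29,-2],"grip":0},{"rotation":[0,0,0],"travel":[0,0,0],"grip":0},{"rotation":[0,0,0],"travel":[0,0,0],"grip":0}]'
```

```text
time_s: 1.08
ee_pos: [0.3389, 0.3306, 0.2175]
tcp_rot: [180.0, 0.0, -173.8]
force: [0.4, 0.2, 0.1]
grip_width: 0.0854
time_s: 1.75
ee_pos: [0.447, 0.1566, 0.2054]
tcp_rot: [180.0, -0.0, -174.1]
force: [-0.4, -0.2, -0.3]
grip_width: 0.0854
```

```bash
python3 -m inch '[{"rotation":[0,0,0.5],"travel":[15,-35,0],"grip":0},{"rotation":[0,0,0],"travel":[0,0,-20],"grip":0},{"rotation":[0,0,0],"travel":[0,0,0],"grip":0},{"rotation":[0,0,0],"travel":[0,0,0],"grip":0}]'
python3 - <<'E'
from h import *
s=env.get_state();print(s["ee_pos"],s["tcp_rot"])
for n in("wrist","side","top"):
    im=cam(n);cv2.imwrite(f"pics/{n}1.png",im["color"])
    if n=="wrist":
        m=red(im["color"]);k,l,st,c=cv2.connectedComponentsWithStats(m);i=1+st[1:,4].argmax();print(st[i],c[i])
        e=cv2.minEnclosingCircle(max(cv2.findContours(m,0,2)[0],key=cv2.contourArea));print(e,onz(im,e[0],.1))
E
```

```text
time_s: 2.08
ee_pos: [0.4595, 0.1239, 0.1844]
tcp_rot: [179.9, -0.2, -173.3]
force: [-0.3, -0.2, 0.5]
grip_width: 0.0856
[0.45952259 0.12388747 0.18435335] [ 179.94772774   -0.20649431 -173.31020464]
[ 211  147   76   92 5376] [248.76971726 194.33872768]
((248.0, 192.5), 46.0354118347168) [0.45472864 0.1220504  0.1       ]
```

View pics/wrist1.png

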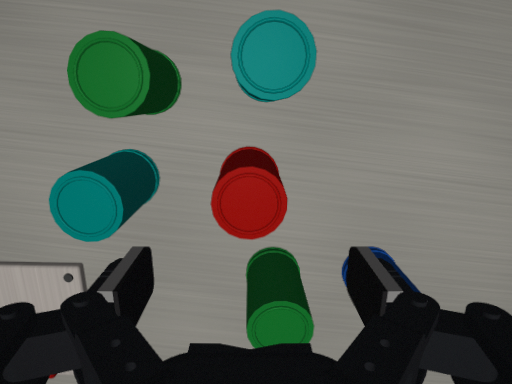

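View pics/side1.png

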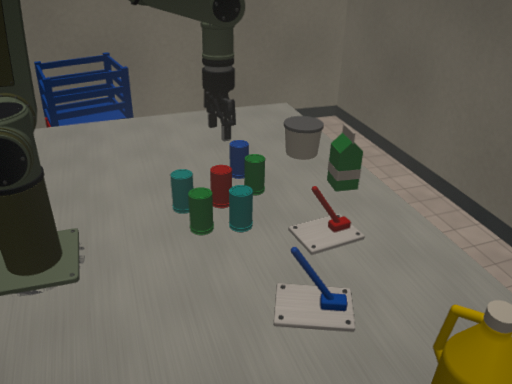

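```bash
python3 - <<'E'
from h import *
im=cam("wrist");t=cam("top");s=cam("side")
print(onz(im,(249,202),.1),env.get_state()["ee_pos"])
print(proj(im,[.462,.1212,.1]))
print(tri(im,(249,202),s,(220.6,169.4)))
E
```

```text
[0.46421177 0.12394762 0.1       ] [0.46140487 0.12372938 0.18608707]
[[245.58824892 198.68160002]]
(array([0.46393237, 0.12407884, 0.09814406]), np.float64(0.0016580160448971101))
```

```bash
python3 -m inch '[{"rotation":[0,0,0],"travel":[1,-1,-30],"grip":0},{"rotation":[0,0,0],"travel":[0,0,-30],"grip":0},{"rotation":[0,0,0],"travel":[0,0,-30],"grip":0},{"rotation":[0,0,0],"travel":[0,0,-30],"grip":0},{"rotation":[0,0,0],"travel":[0,0,-18],"grip":0},{"rotation":[0,0,0],"travel":[0,0,0],"grip":0},{"rotation":[0,0,0],"travel":[0,0,0],"grip":0}]' 40
```

```text
time_s: 2.97
ee_pos: [0.4616, 0.1222, 0.0469]
tcp_rot: [180.0, -0.1, -173.3]
force: [1.2, -0.2, 0.7]
grip_width: 0.0855
```

```bash
python3 -m inch '[{"rotation":[0,0,0],"travel":[0,0,0],"grip":255},{"rotation":[0,0,0],"travel":[0,0,0],"grip":255},{"rotation":[0,0,0],"travel":[0,0,0],"grip":255},{"rotation":[0,0,0],"travel":[0,0,0],"grip":255},{"rotation":[0,0,0],"travel":[0,0,0],"grip":255},{"rotation":[0,0,0],"travel":[0,0,0],"grip":255},{"rotation":[0,0,0],"travel":[0,0,0],"grip":255},{"rotation":[0,0,0],"travel":[0,0,0],"grip":255}]' 40
python3 - <<'E'
from h import *
for n in("side","wrist"):cv2.imwrite(f"pics/{n}2.png",cam(n)["color"])
E
```

```text
time_s: 3.63
ee_pos: [0.4643, 0.1222, 0.0496]
tcp_rot: [180.0, 0.3, -173.4]
force: [-1.6, 0.9, 6.5]
grip_width: 0.056
```

View pics/side2.png

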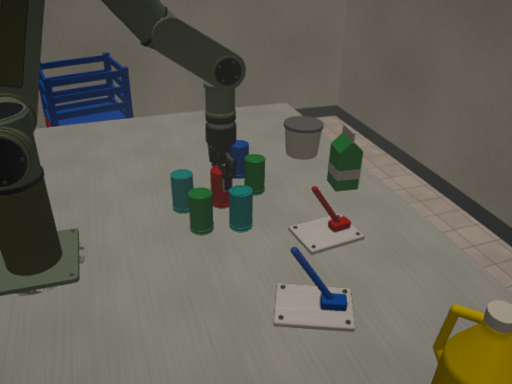

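View pics/wrist2.png

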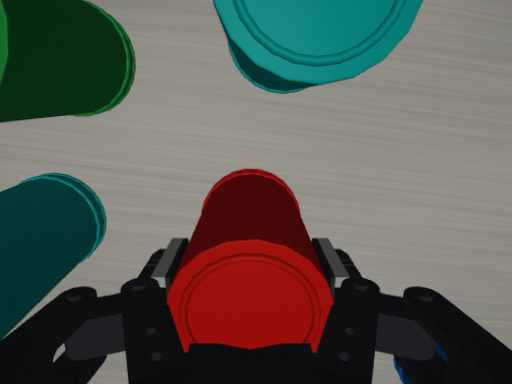

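```bash
python3 -m inch '[{"rotation":[0,0,0],"travel":[0,0,10],"grip":255},{"rotation":[0,0,0],"travel":[0,0,25],"grip":255},{"rotation":[0,0,0],"travel":[0,0,30],"grip":255},{"rotation":[0,0,0],"travel":[0,0,30],"grip":255},{"rotation":[0,0,0],"travel":[0,0,30],"grip":255},{"rotation":[0,0,0],"travel":[0,0,30],"grip":255},{"rotation":[0,0,0],"travel":[0,0,30],"grip":255},{"rotation":[0,0,0],"travel":[0,-10,5],"grip":255}]' 40
python3 -m inch '[{"rotation":[0.79,-6.96,0],"travel":[8,-22,0],"grip":255},{"rotation":[0.79,-6.96,0],"travel":[8,-22,0],"grip":255},{"rotation":[0.79,-6.96,0],"travel":[8,-22,0],"grip":255},{"rotation":[0.79,-6.96,0],"travel":[8,-22,0],"grip":255},{"rotation":[0.79,-6.96,0],"travel":[8,-22,0],"grip":255},{"rotation":[0,0,0],"travel":[8,-22,0],"grip":255},{"rotation":[0,0,0],"travel":[0,0,0],"grip":255},{"rotation":[0,0,0],"travel":[0,0,0],"grip":255}]'
```

```text
time_s: 4.4
ee_pos: [0.4657, 0.113, 0.2445]
tcp_rot: [180.0, 0.7, -173.3]
force: [0.9, -0.2, 0.2]
grip_width: 0.0558
time_s: 5.07
ee_pos: [0.5095, -0.0205, 0.2371]
tcp_rot: [-179.9, 34.7, -173.5]
force: [0.8, 0.2, -0.1]
grip_width: 0.0563
```

```bash
python3 - <<'E'
from h import *
from scipy.spatial.transform import Rotation as Ro
s=env.get_state();R=Ro.from_euler("xyz",s["tcp_rot"],degrees=True).as_matrix()
yw=np.radians(-173.55);e=np.radians(55);a=np.array([np.cos(yw)*np.cos(e),np.sin(yw)*np.cos(e),np.sin(e)])
tip=np.array([.6125,-.1008,.143])
print(s["ee_pos"],s["tcp_rot"],s["grip_width"],s["force"],"a",a,"-toolz",-R[:,2],"ang",np.degrees(np.arccos(-R[:,2]@a)))
print("axis fix deg",np.degrees(np.cross(-R[:,2],a)), "to pre", ((tip+.09*a)-s["ee_pos"])*1000,"joints",s["joint_pos"].round(0))
for n in("side","top","wrist"):cv2.imwrite(f"pics/{n}3.png",cam(n)["color"])
E
```

```text
[ 0.50952624 -0.0204742   0.23711056] [-179.94068455   34.74719232 -173.51051055] 0.056314299997385325 [ 0.84582422  0.19456303 -0.14422028] a [-0.56994585 -0.06443335  0.81915204] -toolz [-0.56642126 -0.06338837  0.82167443] ang 0.25544626783568325
axis fix deg [ 0.05835692 -0.24779246  0.0211123 ] to pre [ 51.67863253 -86.12479948 -20.38687123] joints [ -22.  -17.  122.   22.   46. -130.]
```

View pics/side3.png

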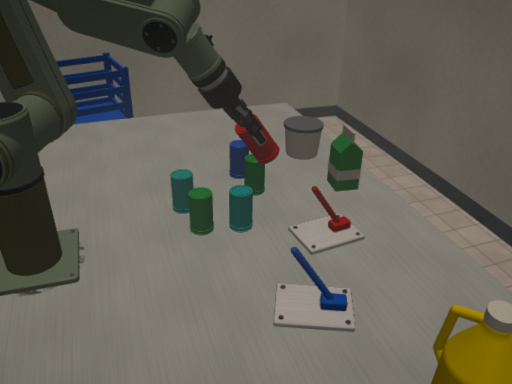

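View pics/wrist3.png

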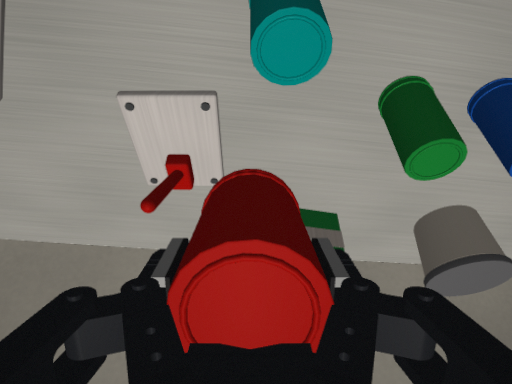

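```bash
python3 - <<'E'
from h import *
w=cam("wrist");t=cam("top");s=cam("side")
print(tri(w,(148,206),s,(314.1,187.9)),proj(w,[.6165,-.1003,.1375]))
E
python3 -m inch '[{"rotation":[0.1,-0.3,0],"travel":[13,-22,-5],"grip":255},{"rotation":[0,0,0],"travel":[13,-22,-5],"grip":255},{"rotation":[0,0,0],"travel":[13,-22,-5],"grip":255},{"rotation":[0,0,0],"travel":[13,-20,-5],"grip":255},{"rotation":[0,0,0],"travel":[0,0,0],"grip":255},{"rotation":[0,0,0],"travel":[0,0,0],"grip":255}]'
cat > chk.py <<'E'
from h import *
from scipy.spatial.transform import Rotation as Ro
import sys
s=env.get_state();R=Ro.from_euler("xyz",s["tcp_rot"],degrees=True).as_matrix()
yw=np.radians(-173.55);e=np.radians(55);a=np.array([np.cos(yw)*np.cos(e),np.sin(yw)*np.cos(e),np.sin(e)])
tip=np.array([.6125,-.1008,.143]);y=np.cross([0,0,1],a);y/=np.linalg.norm(y);x=np.cross(y,a)
d=s["ee_pos"]-tip;print("tcp in arm frame x,y,z mm",(np.array([d@x,d@y,d@a])*1000).round(1),"ang",np.degrees(np.arccos(min(1,-R[:,2]@a))).round(2),"F",np.round(s["force"],1),"w",s["grip_width"],"ex",x.round(3),"ey",y.round(3),s["time_s"])
n=sys.argv[1]
A=[]
for c in("side","top","wrist"):
    im=cam(c);cv2.imwrite(f"pics/{c}{n}.png",im["color"])
    if c=="side":cv2.imwrite(f"pics/sc{n}.png",crop(im["color"],240,110,120,130,4))
    if c=="top":cv2.imwrite(f"pics/tc{n}.png",crop(im["color"],230,90,100,100,5))
E
python3 chk.py 4
```

```text
(array([ 0.61751868, -0.09798361,  0.13819539]), np.float64(0.00024333735552171904)) [[145.37852596 204.37353882]]
time_s: 5.87
ee_pos: [0.5625, -0.1053, 0.2168]
tcp_rot: [179.9, 35.0, -173.4]
force: [-0.4, 1.1, -1.0]
grip_width: 0.0556
tcp in arm frame x,y,z mm [-1.2 -1.1 89.2] ang 0.16 F [-0.4  1.1 -1. ] w 0.05556402580640896 ex [-0.814 -0.092 -0.574] ey [ 0.112 -0.994  0.   ] 5.8667
```

View pics/sc4.png

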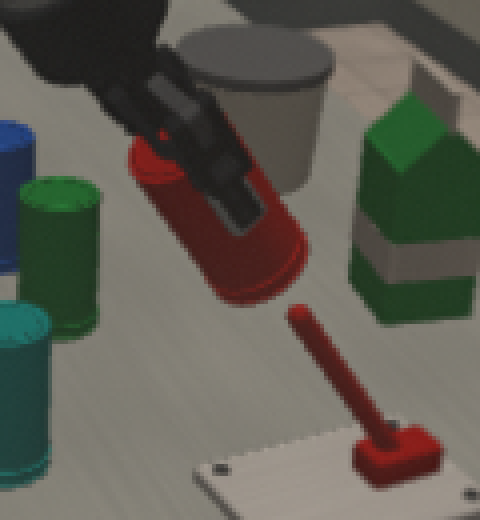

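View pics/wrist4.png

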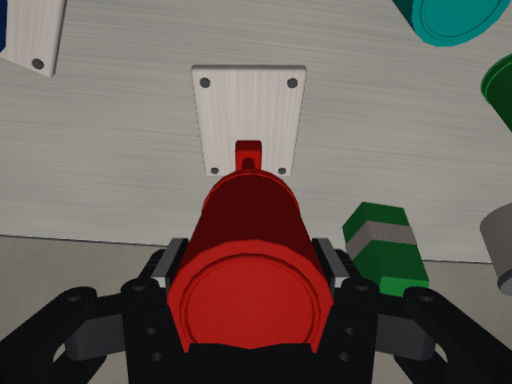

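View pics/tc4.png

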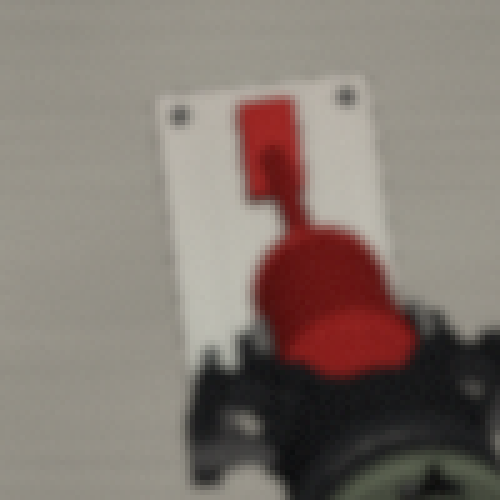

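```bash
python3 -m inch '[{"rotation":[0,0,0],"travel":[5,0,-8],"grip":255},{"rotation":[0,0,0],"travel":[5.5,0,-8],"grip":255},{"rotation":[0,0,0],"travel":[5.5,0,-8],"grip":255},{"rotation":[0,0,0],"travel":[5.5,0,-8],"grip":255},{"rotation":[0,0,0],"travel":[5.5,0,-8],"grip":255},{"rotation":[0,0,0],"travel":[5.5,0,-8],"grip":255},{"rotation":[0,0,0],"travel":[0,0,0],"grip":255},{"rotation":[0,0,0],"travel":[0,0,0],"grip":255}]'
python3 chk.py 5
```

```text
time_s: 6.68
ee_pos: [0.5943, -0.1048, 0.168]
tcp_rot: [179.9, 35.0, -173.4]
force: [-0.3, -0.2, -0.9]
grip_width: 0.0558
tcp in arm frame x,y,z mm [ 0.8  1.9 31.1] ang 0.19 F [-0.3 -0.2 -0.9] w 0.05577529107697485 ex [-0.814 -0.092 -0.574] ey [ 0.112 -0.994  0.   ] 6.6833
```

View pics/sc5.png

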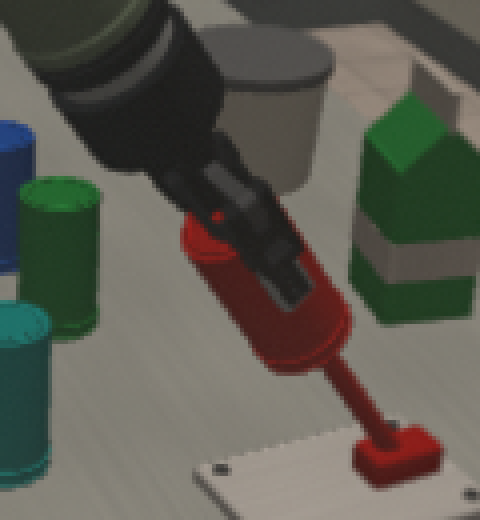

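View pics/wrist5.png

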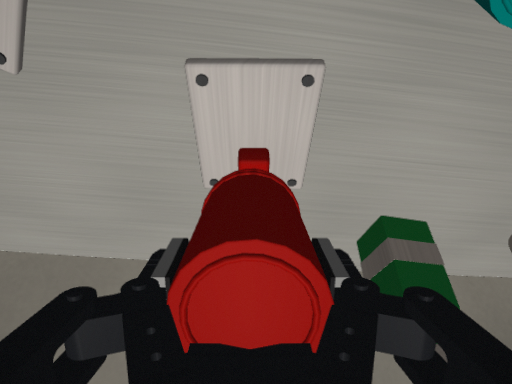

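```bash
python3 -m inch '[{"rotation":[0,0,0],"travel":[5.5,1,-8],"grip":255},{"rotation":[0,0,0],"travel":[5.5,1,-8],"grip":255},{"rotation":[0,0,0],"travel":[5.5,1,-8],"grip":255},{"rotation":[0,0,0],"travel":[5.5,1,-8],"grip":255},{"rotation":[0,0,0],"travel":[5.5,1,-8],"grip":255},{"rotation":[0,0,0],"travel":[6,1,-8],"grip":255},{"rotation":[0,0,0],"travel":[5.5,1,-8],"grip":255},{"rotation":[0,0,0],"travel":[0,0,0],"grip":255}]'
python3 -m inch '[{"rotation":[0,0,0],"travel":[0,0,0],"grip":255},{"rotation":[0,0,0],"travel":[0,0,0],"grip":255}]'
python3 chk.py 6
```

```text
time_s: 7.5
ee_pos: [0.6332, -0.0973, 0.1105]
tcp_rot: [179.9, 34.9, -173.4]
force: [-0.5, 0.0, -0.2]
grip_width: 0.0561
time_s: 7.67
ee_pos: [0.6336, -0.0981, 0.1131]
tcp_rot: [180.0, 35.1, -173.4]
force: [-0.7, 0.7, -0.8]
grip_width: 0.056
tcp in arm frame x,y,z mm [ -0.3  -0.3 -36.7] ang 0.15 F [-0.7  0.7 -0.8] w 0.05598567409571753 ex [-0.814 -0.092 -0.574] ey [ 0.112 -0.994  0.   ] 7.6667
```

View pics/sc6.png

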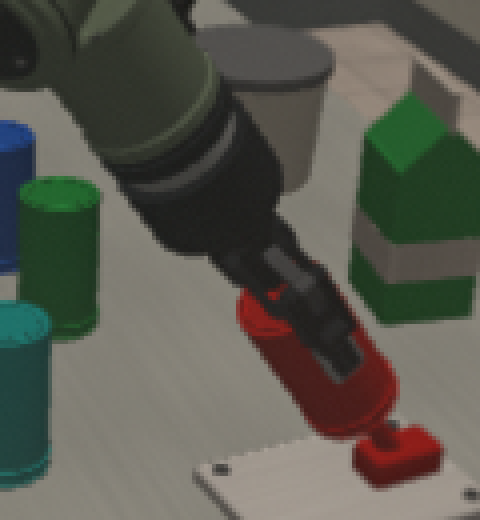

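```bash
python3 -m inch '[{"rotation":[0,0,0],"travel":[2.3,0.3,-3.3],"grip":255},{"rotation":[0,0,0],"travel":[1.1,0,-1.6],"grip":255},{"rotation":[0,0,0],"travel":[0,0,0],"grip":255}]'; python3 -m inch '[{"rotation":[0,0,0],"travel":[1.1,0,-1.6],"grip":255},{"rotation":[0,0,0],"travel":[0,0,0],"grip":255}]'; python3 -m inch '[{"rotation":[0,0,0],"travel":[1.1,0,-1.6],"grip":255},{"rotation":[0,0,0],"travel":[0,0,0],"grip":255},{"rotation":[0,0,0],"travel":[0,0,0],"grip":255}]'; python3 chk.py 7
```

```text
time_s: 8.07
ee_pos: [0.6369, -0.0979, 0.1081]
tcp_rot: [180.0, 35.1, -173.4]
force: [-0.9, -0.0, -0.2]
grip_width: 0.0561
time_s: 8.23
ee_pos: [0.638, -0.0978, 0.1065]
tcp_rot: [180.0, 35.1, -173.4]
force: [-0.1, 0.2, -0.3]
grip_width: 0.0561
time_s: 8.48
ee_pos: [0.6391, -0.0978, 0.105]
tcp_rot: [180.0, 35.1, -173.4]
force: [0.6, -0.1, -0.7]
grip_width: 0.0556
tcp in arm frame x,y,z mm [ -0.2   0.  -46.5] ang 0.14 F [ 0.6 -0.1 -0.7] w 0.05563996239078547 ex [-0.814 -0.092 -0.574] ey [ 0.112 -0.994  0.   ] 8.4833
```

No contact yet at −46.5; feel on in small steps.

```bash
for i in 1; do :; done; python3 -m inch '[{"rotation":[0,0,0],"travel":[0.6,0,-0.8],"grip":255},{"rotation":[0,0,0],"travel":[0,0,0],"grip":255},{"rotation":[0,0,0],"travel":[0,0,0],"grip":255}]'; python3 -m inch '[{"rotation":[0,0,0],"travel":[0.6,0,-0.8],"grip":255},{"rotation":[0,0,0],"travel":[0,0,0],"grip":255},{"rotation":[0,0,0],"travel":[0,0,0],"grip":255}]';python3 -m inch '[{"rotation":[0,0,0],"travel":[0.6,0,-0.8],"grip":255},{"rotation":[0,0,0],"travel":[0,0,0],"grip":255},{"rotation":[0,0,0],"travel":[0,0,0],"grip":255}]'; python3 chk.py 8
```

```text
time_s: 8.88
ee_pos: [0.6397, -0.0978, 0.1047]
tcp_rot: [180.0, 35.1, -173.4]
force: [-4.3, -0.2, 3.8]
grip_width: 0.0557
time_s: 9.13
ee_pos: [0.64, -0.0978, 0.1045]
tcp_rot: [180.0, 35.1, -173.3]
force: [-13.2, 0.1, 11.0]
grip_width: 0.0559
time_s: 9.38
ee_pos: [0.6402, -0.0978, 0.1043]
tcp_rot: [-180.0, 35.1, -173.3]
force: [-20.7, -0.8, 17.7]
grip_width: 0.056
tcp in arm frame x,y,z mm [ -0.6   0.1 -47.7] ang 0.19 F [-20.7  -0.8  17.7] w 0.05604846047137108 ex [-0.814 -0.092 -0.574] ey [ 0.112 -0.994  0.   ] 9.3833
```

View pics/sc8.png

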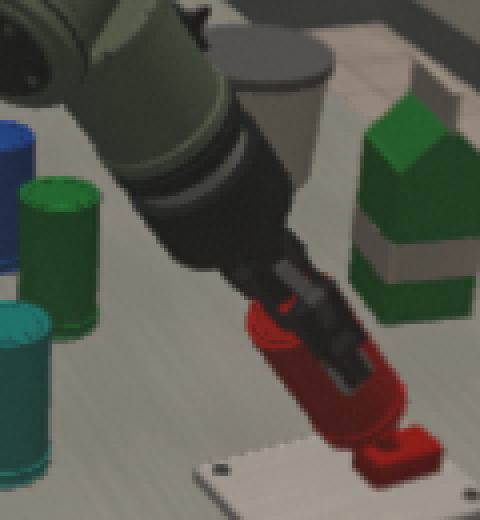

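```bash
python3 -m inch '[{"rotation":[0,0,0],"travel":[-1.1,0,1.5],"grip":255},{"rotation":[0,0,0],"travel":[0,0,0],"grip":255}]'; python3 -m inch '[{"rotation":[0,0,0],"travel":[0,0,0],"grip":80},{"rotation":[0,0,0],"travel":[0,0,0],"grip":40},{"rotation":[0,0,0],"travel":[0,0,0],"grip":0},{"rotation":[0,0,0],"travel":[0,0,0],"grip":0},{"rotation":[0,0,0],"travel":[0,0,0],"grip":0},{"rotation":[0,0,0],"travel":[0,0,0],"grip":0},{"rotation":[0,0,0],"travel":[0,0,0],"grip":0},{"rotation":[0,0,0],"travel":[0,0,0],"grip":0}]'; python3 chk.py 9
```

```text
time_s: 9.7
ee_pos: [0.6398, -0.0981, 0.1049]
tcp_rot: [-180.0, 35.1, -173.4]
force: [-3.6, -0.3, 2.5]
grip_width: 0.0559
time_s: 10.37
ee_pos: [0.6398, -0.0979, 0.1042]
tcp_rot: [180.0, 35.1, -173.4]
force: [-1.0, -0.9, 0.5]
grip_width: 0.0857
tcp in arm frame x,y,z mm [ -0.3   0.2 -47.5] ang 0.14 F [-1.  -0.9  0.5] w 0.08568755952245022 ex [-0.814 -0.092 -0.574] ey [ 0.112 -0.994  0.   ] 10.3667
```

View pics/sc9.png

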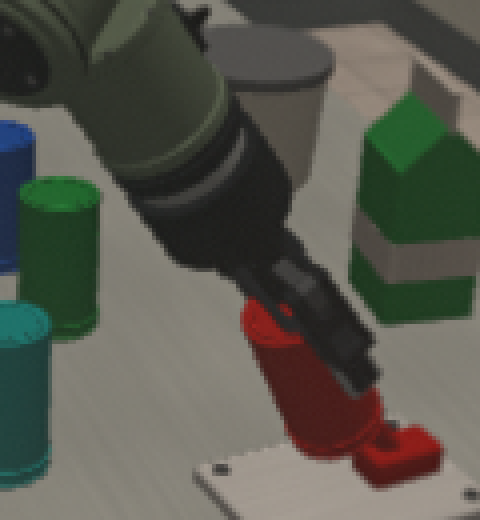

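View pics/wrist9.png

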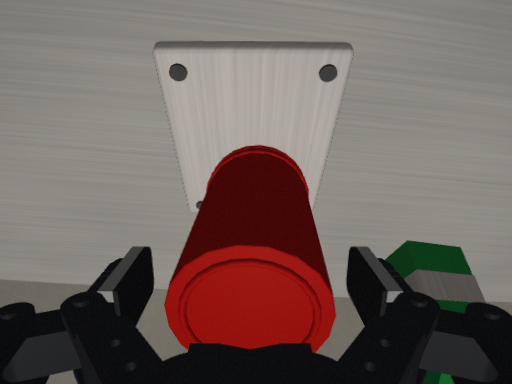

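The tumbler has sagged and both pads (about x=130 and x=370 in the wrist view) are clear of it. I'm backing out along the arm's axis.

```bash
python3 -m inch '[{"rotation":[0,0,0],"travel":[-3,-0.3,4],"grip":0},{"rotation":[0,0,0],"travel":[-6,-0.7,8.5],"grip":0},{"rotation":[0,0,0],"travel":[-8,-1,12],"grip":0},{"rotation":[0,0,0],"travel":[-11,-1,16],"grip":0},{"rotation":[0,0,0],"travel":[-11,-1,16],"grip":0},{"rotation":[0,0,0],"travel":[-14,-1,20],"grip":0},{"rotation":[0,0,0],"travel":[-14,-1,20],"grip":0},{"rotation":[0,0,0],"travel":[-14,-1,20],"grip":0}]'; python3 -m inch '[{"rotation":[0,0,0],"travel":[-14,0,20],"grip":0},{"rotation":[0,0,0],"travel":[-14,0,20],"grip":0},{"rotation":[0,0,0],"travel":[0,0,0],"grip":0},{"rotation":[0,0,0],"travel":[0,0,0],"grip":0},{"rotation":[0,0,0],"travel":[0,0,0],"grip":0},{"rotation":[0,0,0],"travel":[0,0,0],"grip":0}]';  python3 chk.py 10
```

```text
time_s: 11.18
ee_pos: [0.5578, -0.1048, 0.2216]
tcp_rot: [180.0, 35.1, -173.4]
force: [0.7, 0.0, 0.8]
grip_width: 0.0855
time_s: 11.68
ee_pos: [0.5304, -0.1044, 0.2592]
tcp_rot: [179.9, 35.0, -173.4]
force: [-0.1, 0.1, -0.2]
grip_width: 0.0854
tcp in arm frame x,y,z mm [  0.5  -5.6 142.2] ang 0.2 F [-0.1  0.1 -0.2] w 0.08538887312188007 ex [-0.814 -0.092 -0.574] ey [ 0.112 -0.994  0.   ] 11.6833
```

View pics/side10.png

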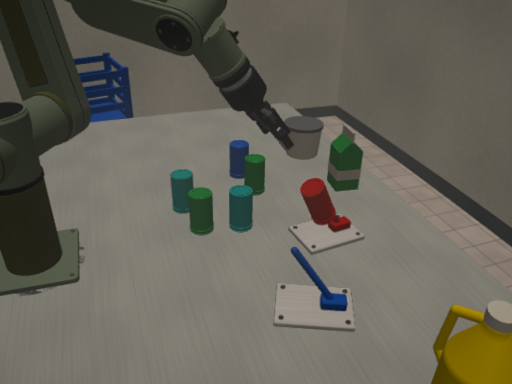

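View pics/sc10.png

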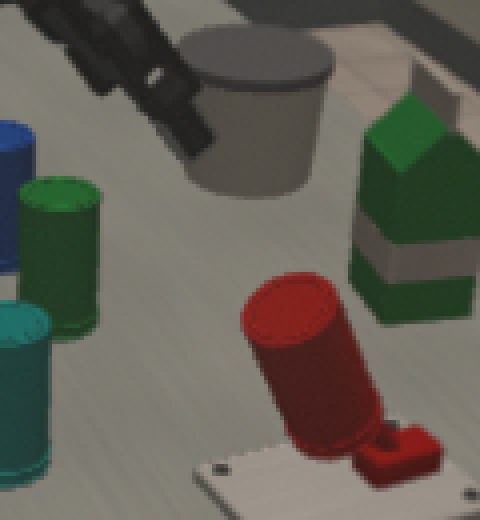

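View pics/wrist10.png

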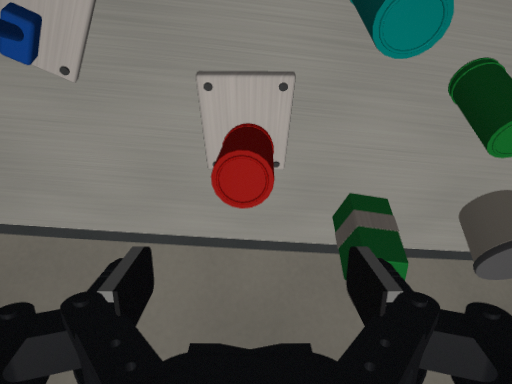

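```bash
python3 - <<'E'
from h import *
w=cam("wrist");s=cam("side");t=cam("top")
P,e=tri(w,(242.5,178.5),s,(312.5,187));
yw=np.radians(-173.55);E=np.radians(55);a=np.array([np.cos(yw)*np.cos(E),np.sin(yw)*np.cos(E),np.sin(E)]);tip=np.array([.6125,-.1008,.143]);y=np.cross([0,0,1],a);y/=np.linalg.norm(y);x=np.cross(y,a)
print("top",P,e)
for sag in(10,15,18,20,25):
    th=E+np.radians(sag);c=P-.05*np.array([np.cos(yw)*np.cos(th),np.sin(yw)*np.cos(th),np.sin(th)]);d=c-tip
    print(sag,(np.array([d@x,d@y,d@a])*1000).round(1))
old=cv2.imread("pics/side10.png");dd=cv2.absdiff(old,s["color"])[170:230,290:350];print("diff max",dd.max(),dd.mean())
b=cv2.imread("pics/side0.png");print("blue diff",cv2.absdiff(b,s["color"])[138:180,228:245].mean())
E
```

```text
top [ 0.61113148 -0.10126083  0.1425455 ] 0.0013543748102711158
10 [ 10.1   0.3 -48.8]
15 [ 14.4   0.3 -47.9]
18 [ 16.9   0.3 -47.1]
20 [ 18.5   0.3 -46.5]
25 [ 22.5   0.3 -44.9]
diff max 6 0.7276851851851852
blue diff 6.73062558356676
```

```bash
python3 - <<'E'
from h import *
for f in("side0","side10","top0","top10"):
    h=cv2.cvtColor(cv2.imread(f"pics/{f}.png"),cv2.COLOR_BGR2HSV);m=cv2.inRange(h,(108,100,30),(128,255,255))
    x=(225,135,25,50) if "side" in f else (110,155,50,40)
    mm=m[x[1]:x[1]+x[3],x[0]:x[0]+x[2]];ys,xs=np.nonzero(mm);print(f,xs.mean()+x[0],ys.mean()+x[1],len(xs))
env.job_done()
E
```

```text
side0 238.08630393996248 157.04315196998124 533
side10 237.84363636363636 157.50545454545454 550
top0 134.74320241691842 175.48036253776434 662
top10 134.76853252647504 175.48108925869894 661
the job is handed in; nothing more can be done
```

The red tumbler hangs at rest on the red arm, and I handed the job in at about 12 s of the 37 s allowed; no verdict is reported.

**What I did:** I gripped the tumbler from above and tilted it 35° in line with the arm. I held it with its mouth over the tip, then slid it on until I felt its bottom meet the tip. Contact began at 46–47 mm, and the push rose to about 27 N. I eased back, let go, and backed the gripper out along the arm's axis.

**Last checks:**
- **Position on the arm:** the tumbler's centre works out at about 47 mm back from the tip and 14–18 mm off the axis, nearly all in the arm's vertical plane. This assumes a sag of 15–20°, which I judged by eye and did not measure.
- **At rest:** the tumbler did not move between two pictures.
- **Blue tumbler:** its position in the pictures shifted by less than 1 pixel from the start. A first plain picture difference around it was not zero (mean 6.7). I put that down to lighting or the gripper's shadow, since the position itself agreed.
- **Robot:** the gripper is clear of everything and the measured force is near zero.

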